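# Prop open the recipe stand and set the tablet on it

### The job

Set the tablet up so the recipe can be read while the tiffin is packed: swing the stand's folded wire prop leg up and all the way back until it hits its stop, then take the tablet out of the dowel rack and stand it gently on the stand, its long lower edge just behind the front lips, screen to the front, centred and square, leaning back on the prop. Leave the two chopping boards in the rack and everything else on the step where it is.

Things in the scene. Friction and masses are not known exactly. Their poses are not given: they have to be found in the camera images.
- stand: Folding bamboo tablet stand, stuck to the step (fixed), facing the robot (yaw within 0.3 rad). Origin: underside centre; +x to its back, +y left, z up. Base top 20 mm above the step, x -80 to +90, y -115 to +115 mm; a finger notch open down to the step cuts away x below -15 mm at |y| below 55 mm. With prop at stop and edge against lips the tablet leans 22 deg, its origin at x +7 mm, 22 mm up.
- stand_lip (a point): Middle of the line of the two front lips: on the rear face of the lips at base-top height, x = +2 mm in the stand's frame, 20 mm above the step. The lips are wooden bars at |y| 60 to 110 mm, 14 mm high above the base, 10 mm thick; the tablet's lower edge rests on the base just behind them. Behind them the base is clear but for the hinge cheeks at |y| 50 mm (to 42 mm above the step).
- prop (a joint): Angle (rad) of the stand's prop leg, a U of 7 mm steel wire, 95 mm wide, hinged at stand_hinge: 0 = folded flat, pointing to the stand's front (-x) over the notch; 1.571 = straight up; 1.885 = hard stop, leaning back 18 deg past upright. Stiff hinge: stays where it is left, moves with 1 to 2 N at the cross-bar.
- prop_bar (a point): Centre of the prop's cross-bar, which runs along the stand's y: a 76 mm long rubber sleeve, 12 mm in diameter. 88 mm from the hinge axis. This is where the prop is pushed and where the tablet leans.
- stand_hinge (a point): Middle of the prop's hinge axis (along the stand's y), 30 mm above the step, 30 mm behind the stand's origin.
- tablet: Tablet in a dark grey bumper case, 12 mm thick (x), 240 mm long (y), 165 mm high (z), 0.4 to 0.6 kg; dark glass screen on its -x face. Origin: centre of its underside (long lower edge). Stands upright and loose on that edge in one of the rack's three slots, screen towards the robot, underside 18 mm above the step. The longest slab in the rack.
- rack: Bamboo dowel rack, fixed, 190 mm (x) by 132 mm (y); origin: underside centre. Three slots along y at x = -58, 0, +58 mm; each holds a slab on rails 18 mm above the step, between dowels that reach 78 mm above the step and leave 16 mm clear. The dowels stand at y = -55 and +55 mm; the slots are open upward and at the ends.
- wood_board: Wooden chopping board, 12 x 200 x 166 mm with a narrow ear with a hole at its top (board proper 125 mm high); upright in another slot. Leave it. Origin: underside centre.
- plastic_board: White plastic chopping board, 10 x 210 x 140 mm, upright in another slot. Leave it. Origin: underside centre.
- tumbler: Clear glass tumbler, 66 mm wide at the rim, 115 mm high, in front of the robot. Leave it standing. Origin: underside centre.
- cup: Blue melamine cup with a handle, 82 mm wide, 85 mm high, on a flat round grey trivet (120 mm across, 7 mm thick) between the stand and the rack. Leave it. Origin: underside centre.
- tiffin: Three-tier steel tiffin carrier, 150 mm wide, 221 mm high, at the back. Leave it. Origin: underside centre.
- bowl: Steel bowl, 130 mm wide, 50 mm high, to the left. Leave it. Origin: underside centre.
- spatula: Wooden spatula, 290 mm long, lying to the right. Leave it.

How it is judged:
By the outcome, as a careful person would: the job done as asked, in the order asked, and still so for the second after the job is handed in, with the robot touching nothing.
It also fails if it takes over 72 s, if anything falls off the work surface, if the arm or the gripper's body presses on something with over 40 N, if the wrist force passes 120 N, or if a joint passes its speed limit or range.

### The arm

A 6-joint arm with a two-finger parallel gripper is mounted at the origin on the work surface. World frame = base frame: x ahead of the robot, y to its left, z up, the work surface at z = 0. Lengths are in mm, angles in rad, forces in N, time in s.
With the tool pointing down it reaches from about 350 to 875 mm from the base axis. Payload 4.2 kg.
Tool frame: the origin (TCP) lies on the mounting face of the last link; the fingertips stand 173 mm ahead of it and the grasp point (between the pads) lies 155 mm ahead of it; z points along the fingers, y is the line along which they close (so a half turn about z gives the same grasp; the last joint's range is limited). The gripper opens to 85 mm and grips with 20 to 120 N. Pads are 22 mm wide; open, the fingers measure 114 mm over their backs; the gripper's body (76 mm by 85 mm) begins 54 mm behind the grasp point. The pads swing forward as they close: fully open they stand 13 mm farther back than shut.
Start: joints at [-1.034, 0.385, 0.008, 0, -1.194, -0.259], TCP at [171.417, -601.013, 404.712] pointing down, gripper open.
Joint ranges: [-3.14, 3.14], [-1.21, 2.06], [-1.07, 1.41], [-3.16, 2.05], [-2.99, -0.16], [-3.1, 3.1]. Speed limits (rad/s): [2.79, 2.79, 3.14, 3.14, 3.14, 3.14].

### API

Orientations are given as a unit quaternion [x, y, z, w].
In Python, from bench import arm gives the robot as it stands.
- The arm moves only by the tool carry_out, never from a script. Its argument "rows" is a list of rows, each a list of 7 numbers: the shift along the tool's x, y, z as a fraction of full scale, then the turn, a rotation vector about the tool's x, y, z as a fraction of full scale, then the opening, from -1 (shut) to 1 (fully open). A call has 1 to 12 rows; each row is the pose to reach, as a shift and turn from the pose commanded when the call began, along the tool's axes at that moment, turning the shorter way round; what a row does not reach only later rows make up. Full scale, the value 1, is 20 cm for a shift and pi rad for a turn. A row lasts 1/8 s, in which the tool goes at most 62.5 mm and 10.7 degrees, less where a joint would pass 70% of its speed; a pose out of reach is approached as far as the arm can. A call with a number of a shift or a turn outside -1 to 1 is refused whole. A call with a gripper value outside its range is refused whole. The fingers move at their own pace and stop on an object; the grip force is fixed at half the most. Time passes only in rows, so rows that repeat a pose let the fingers close. It gives the time, the measured TCP pose, the force, the opening and the grip force at its end, in the units of the state.
- arm.read_state(): the state, without advancing time (a new reading comes with each control period).
- arm.get_image(name): name is "scene" or "top"; returns (picture, depth): 400x640x3 uint8, red, green, blue; 400x640 float32, mm along the optical axis (not along the pixel's ray), 0 where there is no reading.
- arm.calibration(name): a dict with "mtx" (3x3 intrinsics, pixels), "cam_to_world" (4x4, takes a point from camera to world coordinates). Camera axes: x right, y up, looking along -z (the intrinsics and any distortion apply to the point x, -y, -z); pixel columns grow to the right and rows downward; lengths in mm; the calibration is good to about 2 mm. A picture is of the moment at which its call begins. calibration takes no time and is no camera call.
- arm.job_done(): hands the job in; it is judged then, once.
The state is a dict: "clock": time; "joints": joint angles; "joint_vel": joint speeds; "joint_efforts": joint torques, N m; "position": TCP position; "ee_rot": TCP orientation; "contact_force": force on the tool from outside, world axes, zero at the start; "wrist_torque": the same for the moment, N m; "gripper_width": finger opening in mm; "grasp_force": force on a finger pad.
Only numpy, scipy, OpenCV 4.12 (cv2) and the standard library are available. Lean on these libraries where they do the work, as an engineer would, in place of code of your own. Each camera call takes 0.05 s, during which the arm holds its last target. There are 200 camera calls.

## Working session

There is one attempt and no reset: what is moved stays moved. The work goes in short steps, Python scripts to look and compute and a tool call to move; the robot and the scene stay as the last step left them, time stands still between calls to the robot, and variables do not carry over. Pictures are saved under pics/ and viewed, at most 10 in all, crops included, and the job is handed in when it is done.

Besides the shell and the picture viewer there is one more tool, called by a JSON object that holds its "name" and its "arguments", one argument or row to a line. carry_out: Moves the arm, as the interface text tells. Its arguments: {"type":"object","properties":{"rows":{"type":"array"}},"required":["rows"]}

```bash
mkdir -p pics
cat > h.py <<'E'
import numpy as np, cv2
from bench import arm
def grab(n):
    p,d=arm.get_image(n); c=arm.calibration(n)
    return p,d,np.array(c["mtx"]),np.array(c["cam_to_world"])
def pts(d,K,T):
    v,u=np.mgrid[0:400,0:640]
    P=np.stack([(u-K[0,2])/K[0,0]*d,-(v-K[1,2])/K[1,1]*d,-d],-1)
    return P@T[:3,:3].T+T[:3,3]
E
python3 - <<'E'
from h import *
for n in("scene","top"):
    p,d,K,T=grab(n); cv2.imwrite(f"pics/{n}0.png",p[:,:,::-1]); np.savez(f"{n}0.npz",p=p,d=d,K=K,T=T)
    print(n,K.round(1).tolist(),T.round(2).tolist(),arm.calibration(n).keys())
s=arm.read_state();print(s)
E
```

```text
scene [[412.7, 0.0, 325.8], [0.0, 412.7, 197.5], [0.0, 0.0, 1.0]] [[0.99, 0.11, -0.04, 563.94], [-0.12, 0.86, -0.49, -557.98], [-0.01, 0.49, 0.87, 1073.68], [0.0, 0.0, 0.0, 1.0]] dict_keys(['mtx', 'cam_to_world'])
top [[471.4, 0.0, 314.6], [0.0, 471.4, 200.4], [0.0, 0.0, 1.0]] [[-0.01, 0.98, -0.18, 321.52], [-1.0, -0.01, 0.01, -1.01], [0.01, 0.18, 0.98, 1641.81], [0.0, 0.0, 0.0, 1.0]] dict_keys(['mtx', 'cam_to_world'])
{'clock': 0.1, 'joints': array([-1.03436038e+00,  3.85492844e-01,  6.74251899e-03, -4.15495190e-04,
       -1.19400535e+00, -2.58582979e-01]), 'joint_vel': array([ 0.00153375, -0.00164766,  0.00290797, -0.00016135,  0.00158408,
       -0.00022576]), 'joint_efforts': array([ 6.96786683e-04, -3.93318486e+01,  1.88931191e+01,  4.19803530e+00,
       -2.58781351e-03,  9.57758800e-06]), 'position': array([ 171.40243871, -600.8471953 ,  403.71774888]), 'ee_rot': array([-1.38404062e-01,  9.90375342e-01,  9.78041807e-04, -2.01212459e-04]), 'contact_force': array([-0.10618101,  1.03861996,  0.16744279]), 'wrist_torque': array([-0.0341359 ,  0.05462939, -0.00843566]), 'grasp_force': 0.0, 'gripper_width': 85.3300279412651}
```

View pics/scene0.png

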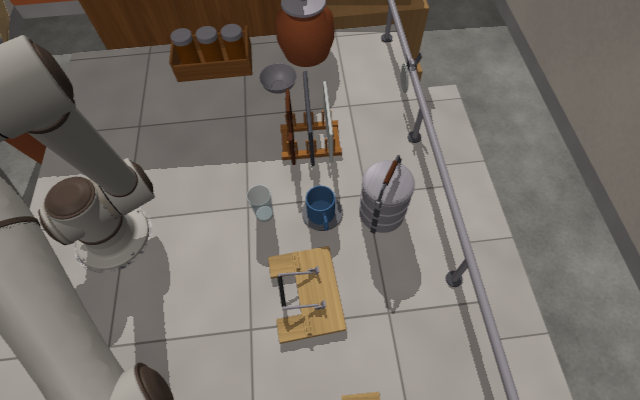

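View pics/top0.png

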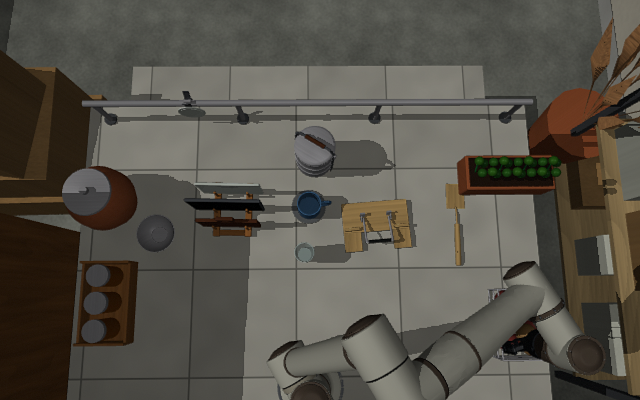

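Scene view: the stand is at (305,295) with its black prop bar at (282,290). The rack is at (310,130), with the tablet in the middle slot. In the top view the stand is at (377,225) and the tablet at (225,204).

```bash
cat > m.py <<'E'
from h import *
for n in("scene","top"):
    z=np.load(f"{n}0.npz"); p,d,K,T=[z[k] for k in"pdKT"]; P=pts(d,K,T); X,Y,Z=P[...,0],P[...,1],P[...,2]
    hsv=cv2.cvtColor(p,cv2.COLOR_RGB2HSV); print("==",n)
    v,u=((225,377),(290,300))[n=="scene"]
    print("ref",P[(300,150) if n=="scene" else (230,280)].round(), P[v,u].round())
    def rep(name,m,plane=None):
        q=P[m]; 
        if len(q)<5: print(name,len(q)); return
        r=cv2.minAreaRect(q[:,:2].astype(np.float32)); 
        print(name,len(q),"min",np.percentile(q,1,0).round(),"max",np.percentile(q,99,0).round(),"rect",np.round(r[0],1),np.round(r[1],1),round(r[2],1))
    reg=(X>350)&(X<750)&(Y<-60)&(Y>-350)&(d>0)
    rep("stand base",reg&(Z>14)&(Z<26)&(hsv[...,1]>70))
    rep("lips",reg&(Z>30)&(Z<38)&(hsv[...,1]>70))
    rep("bar",reg&(Z>20)&(Z<50)&(hsv[...,2]<60))
    rk=(X>350)&(X<800)&(Y>100)&(Y<480)&(d>0)
    rep("tablet top",rk&(Z>177)&(Z<190)&(hsv[...,1]<90))
    rep("tablet hi",rk&(Z>174)&(hsv[...,2]<75)&(hsv[...,1]<90))
    rep("plastic top",rk&(Z>148)&(Z<166)&(hsv[...,2]>110)&(hsv[...,1]<60))
    rep("wood",rk&(Z>130)&(hsv[...,1]>120))
    rep("cup",(X>400)&(X<700)&(Y>-100)&(Y<120)&(Z>75)&(Z<100)&(hsv[...,1]>100)&(d>0))
    rep("tumbler",(X>300)&(X<520)&(Y>-80)&(Y<120)&(Z>60)&(Z<125)&(d>0))
    rep("tiffin",(X>550)&(X<900)&(Y>-150)&(Y<150)&(Z>150)&(d>0))
E
python3 m.py
```

```text
== scene
ref [ 122. -200.   -1.] [ 519. -226.   17.]
stand base 4138 min [ 446. -346.   16.] max [ 618. -119.   25.] rect [ 532.1 -231.6] [168.9 230.8] 4.6
lips 144 min [ 512. -341.   30.] max [ 568. -127.   38.] rect [ 541.3 -196.9] [288.7  77.8] 81.4
bar 20 min [ 557. -283.   21.] max [742. -63.  48.] rect [ 607.4 -142.8] [270.9 120. ] 47.7
tablet top 275 min [529. 156. 178.] max [600. 390. 188.] rect [563.8 273.3] [238.4  69.9] 88.6
tablet hi 122 min [585. 154. 175.] max [601. 385. 187.] rect [564.9 271.2] [234.3  67.5] 88.6
plastic top 172 min [644. 165. 154.] max [657. 366. 162.] rect [650.8 265.4] [205.6   9.5] 88.5
wood 227 min [527. 166. 131.] max [574. 361. 188.] rect [557.4 263.7] [200.1  57.8] 88.8
cup 279 min [560. -66.  75.] max [636.  39.  96.] rect [603.2  -7.3] [81.3 96.1] 41.4
tumbler 498 min [403. -15.  61.] max [464.  48. 119.] rect [433.2  16.9] [63.9 64.8] 14.0
tiffin 2064 min [709. -86. 153.] max [834.  39. 222.] rect [772.6 -20.5] [134. 135.] 5.4
== top
ref [519. 102.   1.] [ 533. -236.   14.]
stand base 2085 min [ 446. -345.   14.] max [ 619. -117.   26.] rect
[... 161 characters left out ...]
x [742. -61.  49.] rect [ 614.2 -137.7] [262.7 121.1] 48.1
tablet top 275 min [586. 159. 177.] max [601. 390. 189.] rect [570.  275.9] [236.3  59.3] 88.6
tablet hi 305 min [585. 160. 175.] max [602. 390. 189.] rect [570.3 276.6] [237.8  59.6] 88.5
plastic top 165 min [646. 166. 150.] max [655. 368. 164.] rect [650.7 267. ] [206.5   9.5] 89.6
wood 373 min [527. 168. 131.] max [590. 371. 188.] rect [558.8 274.6] [223.4  60.3] 88.5
cup 141 min [558. -64.  76.] max [636.  40.  98.] rect [602.2  -4.3] [80.8 95.7] 41.3
tumbler 127 min [402. -12.  61.] max [466.  50. 120.] rect [433.9  19.1] [61.4 65. ] 89.5
tiffin 1376 min [709. -82. 159.] max [835.  44. 223.] rect [773.  -18.3] [133.4 132.8] 22.8
```

```bash
cat >> h.py <<'E'
from scipy.spatial.transform import Rotation as R
def Rtool(yaw,pitch=0):
    """fingers down, tool y along -x of a frame yawed by yaw; pitch>0 leans the tool back like the tablet"""
    B=np.column_stack([[0,-1,0],[-1,0,0],[0,0,-1]])
    return R.from_euler('z',yaw)*R.from_euler('y',pitch)*R.from_matrix(B)
def go(grasp,rot,p0=None,r0=None):
    s=arm.read_state(); p0=s["position"] if p0 is None else p0; r0=R.from_quat(s["ee_rot"]) if r0 is None else r0
    tcp=np.array(grasp)-155*rot.apply([0,0,1])
    return (r0.inv().apply(tcp-p0)/200).round(4).tolist(),((r0.inv()*rot).as_rotvec()/np.pi).round(4).tolist()
YS=np.radians(4.6); ORG=np.array([527.3,-231.6,0]); RS=R.from_euler('z',YS)
def S(x,y,z): return ORG+RS.apply([x,y,z])
E
python3 - <<'E'
from h import *
for n in("scene","top"):
    z=np.load(f"{n}0.npz"); p,d,K,T=[z[k] for k in"pdKT"]; P=pts(d,K,T); X,Y,Z=P[...,0],P[...,1],P[...,2]
    hsv=cv2.cvtColor(p,cv2.COLOR_RGB2HSV)
    def rep(name,m):
        q=P[m]
        if len(q)<5: return print(name,len(q))
        c,_,vt=0,0,np.linalg.svd(q[:,:2]-q[:,:2].mean(0),full_matrices=False)[2]
        print(n,name,len(q),"mean",q.mean(0).round(1),"lo",np.percentile(q,2,0).round(),"hi",np.percentile(q,98,0).round(),"dir",np.degrees(np.arctan2(vt[0,1],vt[0,0])).round(1))
    rep("bar",(X>440)&(X<500)&(Y>-295)&(Y<-180)&(Z>24)&(Z<45)&(hsv[...,2]<70))
    rep("tablet",(X>580)&(X<612)&(Y>100)&(Y<450)&(Z>176)&(Z<192))
    f=S(-58,0,0)
    print("pred bar",f.round())
    for a,l in((1,"llip"),(-1,"rlip")):
        q=(P-ORG)@RS.as_matrix(); rep(l,(abs(q[...,1]-a*85)<20)&(abs(q[...,0])<15)&(Z>29.5)&(Z<40))
        m=(abs(q[...,1]-a*85)<20)&(abs(q[...,0])<15)&(Z>29.5)&(Z<40); print(q[m].mean(0).round(1))
print(go(S(-58,0,150),Rtool(YS)))
E
```

```text
bar 0
scene tablet 269 mean [592.5 265.5 183.3] lo [585. 158. 178.] hi [600. 387. 187.] dir -91.4
pred bar [ 469. -236.    0.]
scene llip 52 mean [ 516.7 -146.6   34.2] lo [ 512. -166.   30.] hi [ 522. -128.   38.] dir -85.9
[-3.7 85.6 34.2]
scene rlip 67 mean [ 529.6 -316.1   33.9] lo [ 524. -335.   30.] hi [ 535. -297.   38.] dir -85.5
[ -4.5 -84.4  33.9]
bar 1
top tablet 292 mean [592.7 274.9 181.7] lo [587. 161. 177.] hi [601. 388. 188.] dir -91.1
pred bar [ 469. -236.    0.]
top llip 23 mean [ 517.6 -147.8   33.7] lo [ 513. -164.   30.] hi [ 523. -131.   39.] dir -83.1
[-3.  84.3 33.7]
top rlip 26 mean [ 530.2 -316.6   34.1] lo [ 526. -336.   30.] hi [ 536. -298.   38.] dir 96.2
[ -4.  -85.   34.1]
([-1.9331, 1.3436, 0.496], [0.0006, 0.0004, -0.4372])
```

{"name": "carry_out", "arguments": {
  "rows": [
    [-0.97,0.67,0.2,0,0,-0.4372,-0.06],
    [-0.97,0.67,0.2,0,0,-0.4372,-0.06],
    [-0.97,0.67,0.2,0,0,-0.4372,-0.06],
    [-0.97,0.67,0.2,0,0,-0.4372,-0.06],
    [-0.97,0.67,0.2,0,0,-0.4372,-0.06],
    [-0.97,0.67,0.2,0,0,-0.4372,-0.06],
    [-0.97,0.67,0.2,0,0,-0.4372,-0.06],
    [-0.97,0.67,0.2,0,0,-0.4372,-0.06],
    [-0.97,0.67,0.2,0,0,-0.4372,-0.06]
  ]
}}

```text
clock: 1.23
position: [321.1, -418.8, 364.3]
ee_rot: [0.735, -0.678, -0.0, -0.0]
contact_force: [0.4, -0.0, 0.7]
gripper_width: 40.1
grasp_force: 0.0
```

Run:
```python
from h import *
z=np.load("scene0.npz"); p,d,K,T=[z[k] for k in"pdKT"]; P=pts(d,K,T)
for v in (280,285,290,295,300):
    for u in range(278,288,2): print((u,v),P[v,u].round(),p[v,u])
s=arm.read_state();print(s["position"],s["gripper_width"],s["clock"]);print(go(S(-58,0,130),Rtool(YS)))
```

```text
(278, 280) [ 468. -208.   63.] [42 41 40]
(280, 280) [ 473. -210.   67.] [28 29 29]
(282, 280) [ 472. -188.   -0.] [50 48 47]
(284, 280) [ 478. -188.   -1.] [106 102  98]
(286, 280) [ 483. -189.    1.] [108 103  98]
(278, 285) [ 467. -221.   63.] [72 70 67]
(280, 285) [ 472. -223.   67.] [28 29 28]
(282, 285) [ 477. -222.   63.] [23 24 22]
(284, 285) [ 477. -202.    0.] [159 153 147]
(286, 285) [ 482. -204.    2.] [161 155 149]
(278, 290) [ 460. -215.    2.] [160 154 149]
(280, 290) [ 471. -236.   67.] [28 28 28]
(282, 290) [ 476. -236.   65.] [26 25 26]
(284, 290) [ 476. -215.   -2.] [142 136 131]
(286, 290) [ 481. -218.    3.] [162 155 150]
(278, 295) [ 460. -228.    3.] [162 157 152]
(280, 295) [ 470. -247.   63.] [60 58 56]
(282, 295) [ 476. -249.   66.] [28 29 28]
(284, 295) [ 480. -247.   57.] [80 76 74]
(286, 295) [ 480. -230.   -1.] [164 157 152]
(278, 300) [ 459. -242.    3.] [164 158 152]
(280, 300) [ 470. -260.   64.] [128 124 118]
(282, 300) [ 475. -262.   67.] [30 30 29]
(284, 300) [ 480. -262.   64.] [23 23 22]
(286, 300) [ 480. -244.    3.] [155 150 144]
[ 321.14055638 -418.84533415  364.34797537] 40.0813672335872 1.225
([-0.8508, -0.8122, 0.3969], [0.0002, 0.0002, -0.0002])
```

{"name": "carry_out", "arguments": {
  "rows": [
    [-0.85,-0.838,0.2,0,0,0,-0.06],
    [-0.85,-0.838,0.28,0,0,0,-0.06],
    [-0.85,-0.838,0.28,0,0,0,-0.06],
    [-0.85,-0.838,0.28,0,0,0,-0.06],
    [-0.85,-0.838,0.28,0,0,0,-0.06],
    [-0.85,-0.838,0.45,0,0,0,-0.06],
    [-0.85,-0.838,0.6,0,0,0,-0.06],
    [-0.85,-0.838,0.65,0,0,0,-0.06],
    [-0.85,-0.838,0.65,0,0,0,-0.06]
  ]
}}

```text
clock: 2.35
position: [474.5, -236.5, 234.7]
ee_rot: [0.735, -0.678, -0.0, 0.0]
contact_force: [-0.0, 0.4, -0.5]
gripper_width: 39.8
grasp_force: 0.0
```

Run:
```python
from h import *
print(go(S(-52.4,0,61),Rtool(YS)))
p,d,K,T=grab("scene"); cv2.imwrite("pics/s1.png",cv2.resize(p[200:360,200:400,::-1],None,fx=4,fy=3.5))
```

```text
([-0.0035, -0.0034, 0.0933], [0.0003, -0.0, -0.0002])
```

View pics/s1.png

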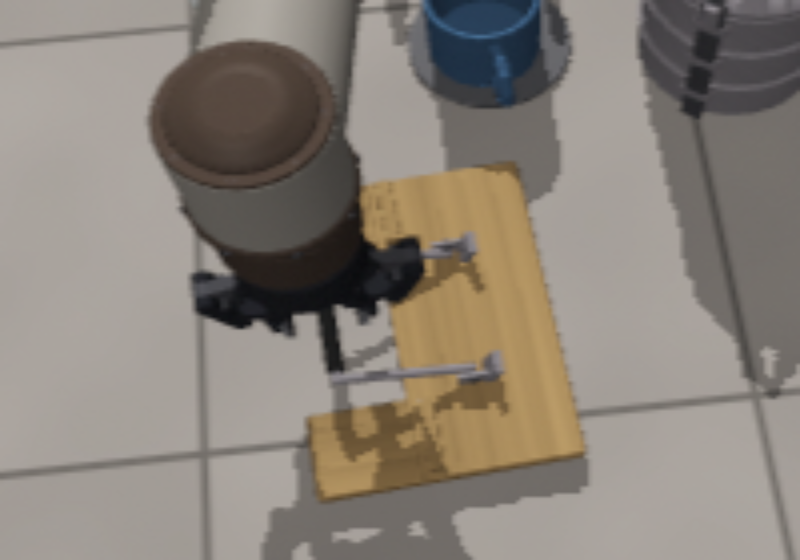

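The gripper straddles the black cross-bar, visible at crop (330,340). I'll descend the last 19 mm and close.

{"name": "carry_out", "arguments": {
  "rows": [
    [0,0,0.05,0,0,0,-0.06],
    [0,0,0.09,0,0,0,-0.06],
    [0,0,0.09,0,0,0,-0.5],
    [0,0,0.09,0,0,0,-0.8],
    [0,0,0.09,0,0,0,-0.9],
    [0,0,0.09,0,0,0,-0.9],
    [0,0,0.09,0,0,0,-0.9]
  ]
}}

```text
clock: 3.28
position: [474.5, -236.0, 216.7]
ee_rot: [0.735, -0.678, -0.0, 0.0]
contact_force: [-1.1, -0.4, -1.1]
gripper_width: 10.0
grasp_force: 58.4
```

Run:
```python
from h import *
s=arm.read_state();print(s["position"],s["gripper_width"],s["contact_force"],s["grasp_force"])
g=s["position"]+155*R.from_quat(s["ee_rot"]).apply([0,0,1]); q=RS.inv().apply(g-ORG); print("stand frame",q)
a0=np.arctan2(q[2]-30,30-q[0]); print(a0,np.hypot(q[2]-30,30-q[0]))
c=q-[30-88*np.cos(a0),0,30+88*np.sin(a0)]
for a in np.linspace(a0,1.5,10)[1:]:
    print(round(a,2),go(S(*(c+[30-88*np.cos(a),0,30+88*np.sin(a)])),Rtool(YS))[0])
```

```text
[ 474.50435482 -236.02124468  216.68871031] 9.994622483772512 [-1.09482035 -0.35305276 -1.13139093] 58.41645061969757
stand frame [-53.02356641  -0.15819629  61.68871708]
0.3646171759352458 88.86555783610832
0.49 [-0.0001, -0.0228, -0.0505]
0.62 [-0.0001, -0.0519, -0.0977]
0.74 [-0.0001, -0.0868, -0.1408]
0.87 [-0.0001, -0.1268, -0.1792]
1.0 [-0.0001, -0.1714, -0.2123]
1.12 [-0.0001, -0.2197, -0.2395]
1.25 [-0.0001, -0.2711, -0.2604]
1.37 [-0.0001, -0.3247, -0.2747]
1.5 [-0.0001, -0.3797, -0.2821]
```

{"name": "carry_out", "arguments": {
  "rows": [
    [0,-0.023,-0.05,0,0,0,-0.9],
    [0,-0.052,-0.098,0,0,0,-0.9],
    [0,-0.087,-0.141,0,0,0,-0.9],
    [0,-0.127,-0.179,0,0,0,-0.9],
    [0,-0.171,-0.212,0,0,0,-0.9],
    [0,-0.22,-0.24,0,0,0,-0.9],
    [0,-0.22,-0.24,0,0,0,-0.9]
  ]
}}

```text
clock: 4.15
position: [515.1, -233.0, 267.6]
ee_rot: [0.735, -0.678, -0.005, 0.005]
contact_force: [-16.0, -0.0, 18.5]
gripper_width: 10.0
grasp_force: 58.7
```

{"name": "carry_out", "arguments": {
  "rows": [
    [0,0,0,0,0,0,-0.5],
    [0,0,0,0,0,0,-0.5],
    [0,0,0,0,0,0,-0.5]
  ]
}}

```text
clock: 4.53
position: [518.7, -232.4, 265.1]
ee_rot: [0.735, -0.678, 0.0, -0.0]
contact_force: [-2.8, -0.2, 2.2]
gripper_width: 21.2
grasp_force: 1.4
```

Run:
```python
from h import *
s=arm.read_state();w=s["gripper_width"];print(w,s["contact_force"])
g=s["position"]+155*R.from_quat(s["ee_rot"]).apply([0,0,1]); print("stand frame",RS.inv().apply(g-ORG))
for x,z in((10,114),(30,116),(45,116),(51.2+w/2-5,115),(51.2+w/2,114)): print(x,go(S(x,0,z),Rtool(YS)))
```

```text
21.21737485202061 [-2.82952866 -0.19917644  2.19149225]
stand frame [-8.52994408e+00 -8.23809919e-02  1.10085276e+02]
10 ([-0.0003, -0.093, -0.0195], [-0.0002, -0.0, 0.0001])
30 ([-0.0003, -0.1931, -0.0295], [-0.0002, -0.0, 0.0001])
45 ([-0.0002, -0.2681, -0.0294], [-0.0002, -0.0, 0.0001])
56.80868742601031 ([-0.0002, -0.3271, -0.0244], [-0.0002, -0.0, 0.0001])
61.80868742601031 ([-0.0002, -0.3521, -0.0194], [-0.0002, -0.0, 0.0001])
```

{"name": "carry_out", "arguments": {
  "rows": [
    [0,-0.05,-0.01,0,0,0,-0.5],
    [0,-0.1,-0.02,0,0,0,-0.5],
    [0,-0.15,-0.03,0,0,0,-0.5],
    [0,-0.2,-0.03,0,0,0,-0.5],
    [0,-0.25,-0.03,0,0,0,-0.5],
    [0,-0.29,-0.03,0,0,0,-0.5],
    [0,-0.32,-0.025,0,0,0,-0.5],
    [0,-0.335,-0.025,0,0,0,-0.5],
    [0,-0.345,-0.025,0,0,0,-0.5],
    [0,-0.345,-0.025,0,0,0,-0.5]
  ]
}}

```text
clock: 5.78
position: [587.3, -226.9, 269.6]
ee_rot: [0.735, -0.678, 0.0, -0.0]
contact_force: [0.3, 0.8, -0.5]
gripper_width: 21.4
grasp_force: 0.4
```

Run:
```python
from h import *
s=arm.read_state();w=s["gripper_width"];print(w,s["contact_force"],s["grasp_force"])
g=s["position"]+155*R.from_quat(s["ee_rot"]).apply([0,0,1]); print("stand frame",RS.inv().apply(g-ORG))
```

```text
21.445288823516393 [ 0.31788855  0.78030137 -0.48882404] 0.36376445554196835
stand frame [ 6.01719578e+01 -1.09722047e-01  1.14645090e+02]
```

{"name": "carry_out", "arguments": {
  "rows": [
    [0,-0.01,0,0,0,0,-0.5],
    [0,-0.015,0,0,0,0,-0.5],
    [0,-0.02,0,0,0,0,-0.5],
    [0,-0.02,0,0,0,0,-0.5]
  ]
}}

```text
clock: 6.28
position: [590.2, -226.8, 269.6]
ee_rot: [0.735, -0.678, -0.002, 0.001]
contact_force: [-6.1, -0.2, 1.7]
gripper_width: 21.3
grasp_force: 2.7
```

{"name": "carry_out", "arguments": {
  "rows": [
    [0,-0.007,0,0,0,0,-0.5],
    [0,-0.012,0,0,0,0,-0.5],
    [0,-0.012,0,0,0,0,-0.5]
  ]
}}

```text
clock: 6.65
position: [591.1, -226.8, 269.5]
ee_rot: [0.735, -0.678, -0.004, 0.003]
contact_force: [-10.3, -0.4, 5.0]
gripper_width: 21.4
grasp_force: 5.0
```

{"name": "carry_out", "arguments": {
  "rows": [
    [0,0.02,0,0,0,0,-0.5],
    [0,0.03,0,0,0,0,-0.06],
    [0,0.03,0,0,0,0,-0.06],
    [0,0.03,-0.2,0,0,0,-0.06],
    [0,0.03,-0.5,0,0,0,-0.06],
    [0,0.03,-0.8,0,0,0,-0.06],
    [0,0.03,-0.8,0,0,0,-0.06]
  ]
}}

```text
clock: 7.52
position: [588.6, -227.1, 436.8]
ee_rot: [0.735, -0.678, 0.006, -0.004]
contact_force: [-1.3, -0.6, 0.9]
gripper_width: 40.2
grasp_force: 0.0
```

Run:
```python
from h import *
n="top";p,d,K,T=grab(n);np.savez("top1.npz",p=p,d=d,K=K,T=T);P=pts(d,K,T);X,Y,Z=P[...,0],P[...,1],P[...,2]
m=(X>580)&(X<612)&(Y>100)&(Y<450)&(Z>176)&(Z<192)
r=cv2.minAreaRect(P[m][:,:2].astype(np.float32));print("tab",P[m].mean(0),r)
v=np.polyfit(P[m][:,1],P[m][:,0],1);print("slope",v,Y[m].min(),Y[m].max())
for n in("scene",):
  p,d,K,T=grab(n);P=pts(d,K,T);q=(P-ORG)@RS.as_matrix()
  m=(q[...,2]>100)&(q[...,2]<130)&(abs(q[...,1])<55)&(q[...,0]<90)&(q[...,0]>0);print("bar",m.sum(),q[m].mean(0),np.percentile(q[m],[2,98],0))
yt=-np.radians(1.3);print(go([593,273,330],Rtool(yt)))
```

```text
tab [592.69971691 275.0659501  182.45344804] ((593.3379516601562, 275.01177978515625), (235.6428985595703, 13.424615859985352), 88.75910949707031)
slope [2.04664210e-02 5.87070101e+02] 157.18273632524216 392.8343457380711
bar 184 [ 55.71572244  -4.2576593  117.86411415] [[ 49.62638158 -47.55205074 101.99680693]
 [ 61.76409581  42.8100167  122.94597095]]
([-2.4883, -0.2281, -0.2721], [-0.0008, 0.0001, 0.0329])
```

{"name": "carry_out", "arguments": {
  "rows": [
    [-0.3,0,-0.27,0,0,0,-0.06],
    [-0.6,0,-0.27,0,0,0,-0.06],
    [-0.9,0,-0.27,0,0,0,-0.06],
    [-1,0,-0.27,0,0,0,-0.06]
  ]
}}

```text
clock: 8.12
position: [571.3, -24.7, 482.1]
ee_rot: [0.736, -0.677, -0.001, 0.001]
contact_force: [1.1, -1.3, 0.3]
gripper_width: 39.9
grasp_force: 0.0
```

{"name": "carry_out", "arguments": {
  "rows": [
    [-0.3,-0.05,0,0,0,0.033,-0.06],
    [-0.6,-0.1,0,0,0,0.033,-0.06],
    [-0.9,-0.15,0,0,0,0.033,-0.06],
    [-1,-0.2,0,0,0,0.033,-0.06],
    [-1,-0.2,0,0,0,0.033,-0.06]
  ]
}}

```text
clock: 8.75
position: [595.9, 176.5, 481.3]
ee_rot: [-0.7, 0.715, 0.001, -0.002]
contact_force: [-0.1, -1.4, 0.4]
gripper_width: 39.9
grasp_force: 0.0
```

Run:
```python
from h import *
print(arm.read_state()["position"]);yt=-np.radians(1.3)
print(go([593.2,274,260],Rtool(yt)));print(go([593.2,274,160],Rtool(yt)))
```

```text
[595.93704683 176.49419402 481.31591956]
([-0.4877, 0.023, 0.3308], [0.0011, -0.0006, 0.0004])
([-0.4887, 0.0213, 0.8307], [0.0011, -0.0006, 0.0004])
```

{"name": "carry_out", "arguments": {
  "rows": [
    [-0.25,0.02,0.15,0,0,0,-0.06],
    [-0.488,0.023,0.3,0,0,0,-0.06],
    [-0.488,0.023,0.33,0,0,0,-0.06],
    [-0.488,0.023,0.33,0,0,0,-0.06],
    [-0.488,0.023,0.33,0,0,0,-0.06],
    [-0.488,0.023,0.33,0,0,0,-0.06]
  ]
}}

```text
clock: 9.5
position: [593.3, 271.4, 419.1]
ee_rot: [-0.698, 0.716, -0.0, 0.001]
contact_force: [1.2, 0.3, 0.3]
gripper_width: 40.2
grasp_force: 0.0
```

Run:
```python
from h import *
print(arm.read_state()["position"]);yt=-np.radians(1.3)
print(go([593.2,274,160],Rtool(yt)))
```

```text
[593.26954705 271.44801628 419.08380276]
([-0.0121, 0.0016, 0.5204], [-0.0006, 0.0004, -0.0007])
```

{"name": "carry_out", "arguments": {
  "rows": [
    [-0.01,0,0.15,0,0,0,-0.06],
    [-0.01,0,0.3,0,0,0,-0.06],
    [-0.01,0,0.42,0,0,0,-0.06],
    [-0.01,0,0.48,0,0,0,-0.06],
    [-0.01,0,0.51,0,0,0,-0.06],
    [-0.01,0,0.51,0,0,0,-0.06]
  ]
}}

```text
clock: 10.25
position: [593.3, 274.7, 316.3]
ee_rot: [-0.699, 0.715, -0.0, 0.0]
contact_force: [-1.1, 0.4, 0.5]
gripper_width: 40.3
grasp_force: 0.0
```

Run:
```python
from h import *
s=arm.read_state();print(s["position"]);yt=-np.radians(1.3)
print(go([593.2,274,160],Rtool(yt)))
p,d,K,T=grab("scene"); cv2.imwrite("pics/s2.png",cv2.resize(p[30:200,230:430,::-1],None,fx=4,fy=3.5,interpolation=cv2.INTER_CUBIC))
```

```text
[593.28627922 274.67715904 316.2995279 ]
([0.0034, 0.0004, 0.0065], [-0.0003, 0.0002, -0.0002])
```

View pics/s2.png

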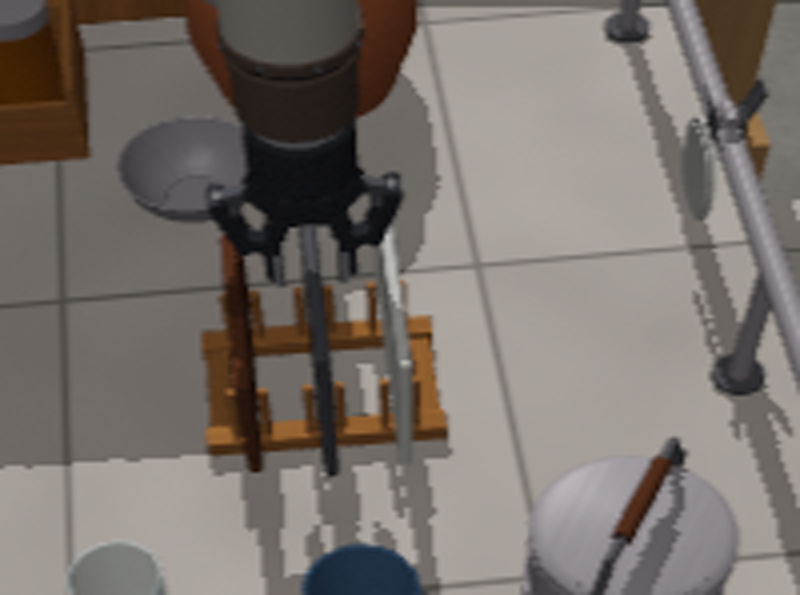

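The fingers straddle the tablet (crop (275,265) and (345,265)), clear of both boards, with no contact force. I'll close and lift a little.

{"name": "carry_out", "arguments": {
  "rows": [
    [0,0,0.005,0,0,0,-0.4],
    [0,0,0.005,0,0,0,-0.8],
    [0,0,0.005,0,0,0,-0.9],
    [0,0,0.005,0,0,0,-0.9],
    [0,0,0.005,0,0,0,-0.9]
  ]
}}

```text
clock: 10.92
position: [593.3, 274.8, 315.4]
ee_rot: [-0.699, 0.715, -0.0, 0.001]
contact_force: [-0.6, 0.5, 2.8]
gripper_width: 11.5
grasp_force: 59.4
```

{"name": "carry_out", "arguments": {
  "rows": [
    [0,0,-0.05,0,0,0,-0.9],
    [0,0,-0.1,0,0,0,-0.9],
    [0,0,-0.2,0,0,0,-0.9],
    [0,0,-0.4,0,0,0,-0.9],
    [0,0,-0.6,0,0,0,-0.9],
    [0,0,-0.8,0,0,0,-0.9],
    [0,0,-0.95,0,0,0,-0.9],
    [0,0,-0.95,0,0,0,-0.9]
  ]
}}

```text
clock: 11.92
position: [592.8, 274.5, 507.3]
ee_rot: [-0.699, 0.715, -0.0, 0.002]
contact_force: [-0.4, 1.2, -5.4]
gripper_width: 11.5
grasp_force: 59.6
```

{"name": "carry_out", "arguments": {
  "rows": [
    [0.1,0,0,0,0,0,-0.9],
    [0.3,0,0,0,0,0,-0.9],
    [0.5,0,0,0,0,0,-0.9],
    [0.75,0,0,0,0,0,-0.9],
    [1,0,0,0,0,0,-0.9]
  ]
}}

```text
clock: 12.55
position: [587.7, 72.6, 502.2]
ee_rot: [-0.699, 0.715, 0.001, -0.002]
contact_force: [0.5, -0.3, -5.5]
gripper_width: 11.1
grasp_force: 59.5
```

{"name": "carry_out", "arguments": {
  "rows": [
    [0.25,0,0,0,0,-0.01,-0.9],
    [0.5,0,0,0,0,-0.02,-0.9],
    [0.75,0,0,0,0,-0.03,-0.9],
    [0.9,0,0,0,0,-0.033,-0.9],
    [1,0,0,0,0,-0.033,-0.9],
    [1,0,0,0,0,-0.033,-0.9]
  ]
}}

```text
clock: 13.3
position: [583.4, -126.5, 503.2]
ee_rot: [0.734, -0.679, -0.001, 0.001]
contact_force: [-0.2, 0.2, -5.8]
gripper_width: 11.3
grasp_force: 59.5
```

```bash
cat >> h.py <<'E'
L=142.4
def tab(x,y,z,lean):
    r=Rtool(YS,lean); return go(S(x,y,z)-L*r.apply([0,0,1]),r)
E
python3 - <<'E'
from h import *
s=arm.read_state();print(s["position"],s["gripper_width"])
print(tab(9,0,122,0),tab(9,0,122,np.radians(20)))
E
```

```text
[ 583.39849818 -126.51951049  503.23530859] 11.2504227455307
([0.502, 0.2745, 0.4197], [0.0009, 0.0002, -0.0007]) ([0.501, -0.2344, 0.5079], [-0.1102, 0.0003, -0.0006])
```

{"name": "carry_out", "arguments": {
  "rows": [
    [0.2,0,0,0,0,0,-0.9],
    [0.4,-0.03,0.05,-0.02,0,0,-0.9],
    [0.5,-0.07,0.15,-0.04,0,0,-0.9],
    [0.5,-0.12,0.25,-0.06,0,0,-0.9],
    [0.5,-0.17,0.35,-0.08,0,0,-0.9],
    [0.501,-0.21,0.43,-0.1,0,0,-0.9],
    [0.501,-0.234,0.508,-0.11,0,0,-0.9],
    [0.501,-0.234,0.508,-0.11,0,0,-0.9],
    [0.501,-0.234,0.508,-0.11,0,0,-0.9]
  ]
}}

```text
clock: 14.42
position: [638.5, -221.3, 404.2]
ee_rot: [0.724, -0.668, -0.116, 0.126]
contact_force: [-0.1, -0.5, -4.7]
gripper_width: 11.3
grasp_force: 59.5
```

Run:
```python
from h import *
s=arm.read_state();print(s["position"],s["gripper_width"],s["contact_force"])
for z in (122,60,30): print(tab(9,0,z,np.radians(20)))
p,d,K,T=grab("scene");P=pts(d,K,T);cv2.imwrite("pics/s3.png",cv2.resize(p[170:370,200:420,::-1],None,fx=3.6,fy=2.9,interpolation=cv2.INTER_CUBIC))
p,d,K,T=grab("top");P=pts(d,K,T);q=(P-ORG)@RS.as_matrix();hsv=cv2.cvtColor(p,cv2.COLOR_RGB2HSV)
r=np.radians(20);al=q[...,0]*np.sin(r)+q[...,2]*np.cos(r)-(9*np.sin(r)+122*np.cos(r));pe=q[...,0]*np.cos(r)-q[...,2]*np.sin(r)-(9*np.cos(r)-122*np.sin(r))
m=(al>30)&(al<180)&(abs(pe)<12)&(abs(q[...,1])<140)&((abs(q[...,1])>70))
print(m.sum(),"y",np.percentile(q[m][:,1],[0.5,99.5]),"al",np.percentile(al[m],[1,99]),"pe",np.percentile(pe[m],[2,50,98]))
for sg in(1,-1):
    k=m&(q[...,1]*sg>80)&(al>150); print(sg,k.sum(),al[k].max(),np.percentile(al[k],95),np.percentile(pe[k],50))
```

```text
[ 638.52194924 -221.28787073  404.17401778] 11.311623334089079 [-0.07297612 -0.46146996 -4.65709238]
([0.0068, 0.0, 0.0144], [-0.0017, -0.0003, 0.0001])
([0.0065, -0.1044, 0.3063], [-0.0017, -0.0003, 0.0001])
([0.0064, -0.1549, 0.4475], [-0.0017, -0.0003, 0.0001])
719 y [-115.71132999  114.72651758] al [ 31.65437051 170.72027213] pe [-8.07068056 -4.76767009  3.69516193]
1 75 170.82060046119727 170.10728183522878 -3.330168879939656
-1 70 172.49517492136175 170.84341928796835 -3.466749301538062
```

View pics/s3.png

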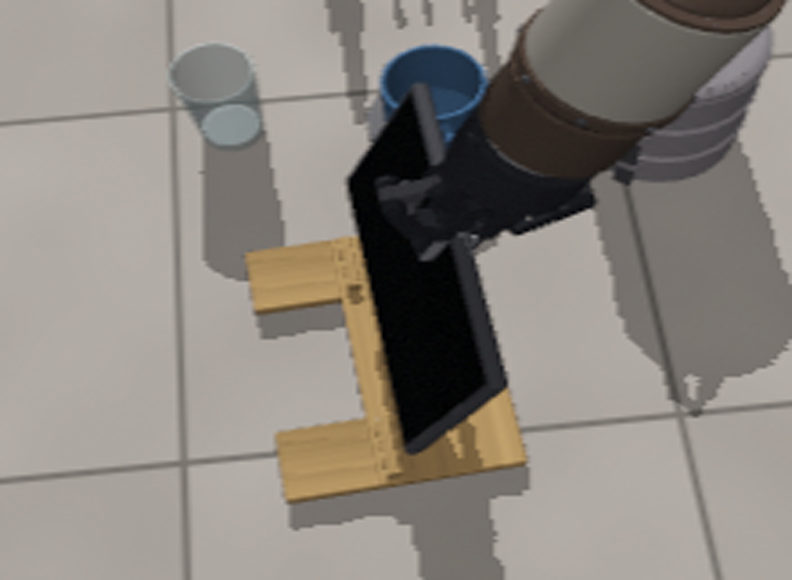

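The tablet is held square over the stand, screen to the front, measuring y −116 to +115 in the stand frame. Next I lower it.

{"name": "carry_out", "arguments": {
  "rows": [
    [0.002,-0.035,0.1,0,0,0,-0.9],
    [0.004,-0.07,0.2,0,0,0,-0.9],
    [0.006,-0.104,0.306,0,0,0,-0.9],
    [0.006,-0.13,0.38,0,0,0,-0.9],
    [0.006,-0.145,0.42,0,0,0,-0.9],
    [0.006,-0.155,0.447,0,0,0,-0.9],
    [0.006,-0.155,0.447,0,0,0,-0.9],
    [0.006,-0.155,0.447,0,0,0,-0.9]
  ]
}}

```text
clock: 15.52
position: [637.7, -222.6, 309.3]
ee_rot: [0.724, -0.668, -0.116, 0.126]
contact_force: [0.1, -0.1, -5.9]
gripper_width: 11.3
grasp_force: 59.6
```

Run:
```python
from h import *
s=arm.read_state();print(s["position"],s["contact_force"]);r=R.from_quat(s["ee_rot"]);print(np.degrees((Rtool(YS).inv()*r).as_rotvec()))
print("org",RS.inv().apply(s["position"]+297.4*r.apply([0,0,1])-ORG))
for z in (30,22,20): print(tab(9,0,z,np.radians(20)))
print(tab(9,0,22,np.radians(22)))
```

```text
[ 637.71089074 -222.6248585   309.28940348] [ 0.11416869 -0.13352509 -5.87923925]
[-1.97209783e+01  3.31977199e-02 -1.79428520e-02]
org [10.42043463 -0.09340787 29.33283735]
([0.0005, 0.0006, -0.0007], [-0.0016, -0.0002, 0.0001])
([0.0004, -0.0129, 0.0369], [-0.0016, -0.0002, 0.0001])
([0.0004, -0.0163, 0.0463], [-0.0016, -0.0002, 0.0001])
([0.0004, -0.0648, 0.0381], [-0.0127, -0.0002, 0.0001])
```

{"name": "carry_out", "arguments": {
  "rows": [
    [0,-0.005,0.015,0,0,0,-0.9],
    [0,-0.01,0.028,0,0,0,-0.9],
    [0,-0.013,0.037,0,0,0,-0.9],
    [0,-0.013,0.037,0,0,0,-0.9],
    [0,-0.013,0.037,0,0,0,-0.9]
  ]
}}

```text
clock: 16.15
position: [637.6, -222.3, 301.9]
ee_rot: [0.724, -0.668, -0.116, 0.126]
contact_force: [0.2, 4.1, 2.9]
gripper_width: 11.2
grasp_force: 60.9
```

Run:
```python
from h import *
s=arm.read_state();print(s["contact_force"],s["wrist_torque"]);r=R.from_quat(s["ee_rot"])
o=RS.inv().apply(s["position"]+297.4*r.apply([0,0,1])-ORG);print("org",o)
print(tab(9,0,o[2],np.radians(21)),tab(9,0,o[2]+.5,np.radians(20.3)))
```

```text
[0.16710724 4.1030454  2.88694329] [ 0.91233666 -0.27428127 -0.41914843]
org [10.20002073  0.22495151 22.02673376]
([0.0022, -0.0268, 0.0024], [-0.007, -0.0002, 0.0002]) ([0.0022, -0.0078, -0.0003], [-0.0031, -0.0002, 0.0002])
```

{"name": "carry_out", "arguments": {
  "rows": [
    [0,-0.008,0,-0.0025,0,0,-0.9],
    [0,-0.018,0.001,-0.005,0,0,-0.9],
    [0,-0.027,0.002,-0.007,0,0,-0.9],
    [0,-0.027,0.002,-0.007,0,0,-0.9],
    [0,-0.027,0.002,-0.007,0,0,-0.9]
  ]
}}

```text
clock: 16.77
position: [642.9, -222.0, 299.8]
ee_rot: [0.723, -0.667, -0.123, 0.134]
contact_force: [0.4, 5.1, 6.2]
gripper_width: 11.7
grasp_force: 61.2
```

Run:
```python
from h import *
s=arm.read_state();print(s["contact_force"],s["wrist_torque"]);r=R.from_quat(s["ee_rot"])
o=RS.inv().apply(s["position"]+297.4*r.apply([0,0,1])-ORG);print("org",o,np.degrees((Rtool(YS).inv()*r).as_rotvec()))
p,d,K,T=grab("scene");cv2.imwrite("pics/s4.png",cv2.resize(p[170:370,200:420,::-1],None,fx=3.6,fy=2.9,interpolation=cv2.INTER_CUBIC))
```

```text
[0.44490017 5.05836143 6.21063219] [ 1.02017867 -0.31378522 -0.50848386]
org [ 9.45777901 -0.03282505 22.10913876] [-20.98225824   0.05955995  -0.04733313]
```

View pics/s4.png

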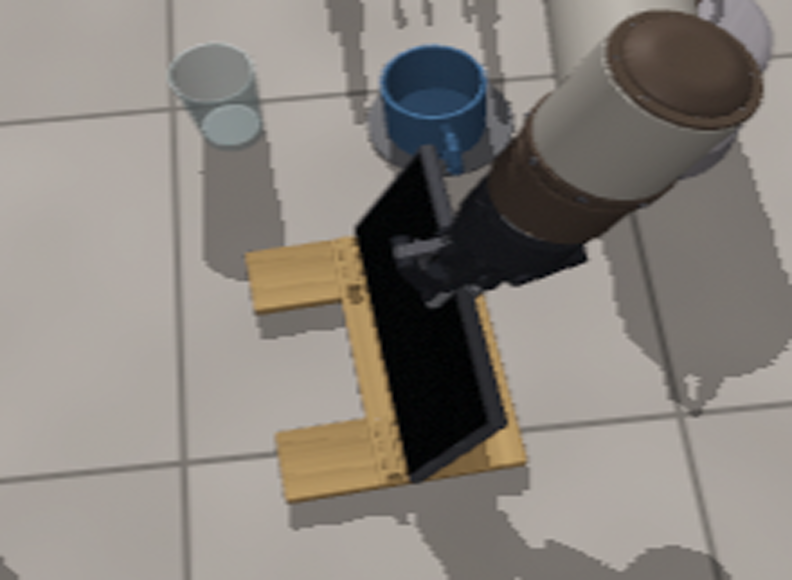

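The tablet's lower edge sits behind the lips (crop (350,240) to (410,475)), and the forces are small. I'll release in stages.

{"name": "carry_out", "arguments": {
  "rows": [
    [0,0,-0.003,0,0,0,-0.9],
    [0,0,-0.004,0,0,0,-0.65],
    [0,0,-0.004,0,0,0,-0.55],
    [0,0,-0.004,0,0,0,-0.4],
    [0,0,-0.004,0,0,0,-0.2],
    [0,0,-0.004,0,0,0,-0.1],
    [0,0,-0.004,0,0,0,-0.1]
  ]
}}

```text
clock: 17.7
position: [642.6, -222.2, 299.2]
ee_rot: [0.723, -0.667, -0.124, 0.134]
contact_force: [0.3, -0.5, -0.9]
gripper_width: 38.6
grasp_force: 0.0
```

```bash
cat > chk.py <<'E'
from h import *
s=arm.read_state();print(s["clock"],s["contact_force"],s["gripper_width"])
for n in("scene","top"):
    p,d,K,T=grab(n);P=pts(d,K,T);q=(P-ORG)@RS.as_matrix()
    # front (screen) face points away from the gripper
    for sg in(1,-1):
        m=(q[...,1]*sg>55)&(q[...,1]*sg<125)&(q[...,2]>45)&(q[...,2]<190)&(q[...,0]>-10)&(q[...,0]<110)&(p.max(-1)<25)
        if m.sum()>20:
            a,b=np.polyfit(q[m][:,2],q[m][:,0],1); print(n,sg,m.sum(),"lean",np.degrees(np.arctan(a)).round(1),"x@z24",round(a*24.2+b,1))
    m=(q[...,2]>45)&(q[...,2]<190)&(q[...,0]>0)&(q[...,0]<110)&(abs(q[...,1])<140)&(p.max(-1)<70)
    print(n,"y",np.percentile(q[m][:,1],[.3,99.7]).round(1))
    for sg in(1,-1):
        k=m&(q[...,1]*sg>60)&(q[...,1]*sg<115)&(q[...,2]>165);print("top edge",sg,k.sum(),q[k].mean(0).round(1),q[k][:,2].max().round(1))
E
python3 chk.py
```

```text
17.7 [ 0.29182365 -0.47658436 -0.865916  ] 38.569861451006524
scene 1 400 lean 21.0 x@z24 2.1
scene -1 587 lean 21.0 x@z24 1.9
scene y [-118.9  116.9]
top edge 1 79 [ 61.2  87.4 172.9] 180.5
top edge -1 172 [ 63.1 -88.2 174.8] 180.9
top 1 335 lean 20.9 x@z24 3.8
top -1 385 lean 21.3 x@z24 3.1
top y [-116.1  109.7]
top edge 1 78 [ 64.   85.9 174.3] 183.7
top edge -1 81 [ 63.7 -87.5 174. ] 181.1
```

{"name": "carry_out", "arguments": {
  "rows": [
    [0,0,-0.08,0,0,0,-0.1],
    [0,0,-0.2,0,0,0,-0.1],
    [0,0,-0.35,0,0,0,-0.1],
    [0,0,-0.55,0,0,0,-0.1],
    [0,0,-0.75,0,0,0,-0.1],
    [0,0,-0.75,0,0,0,-0.1]
  ]
}}

```text
clock: 18.55
position: [697.1, -217.7, 444.3]
ee_rot: [0.723, -0.667, -0.12, 0.132]
contact_force: [-0.5, -0.2, -0.7]
gripper_width: 38.4
grasp_force: 0.0
```

```bash
python3 chk.py
python3 - <<'E'
from h import *
p,d,K,T=grab("scene");cv2.imwrite("pics/s5.png",cv2.resize(p[40:370,200:450,::-1],None,fx=2,fy=1.8,interpolation=cv2.INTER_CUBIC))
P=pts(d,K,T);q=(P-ORG)@RS.as_matrix()
m=(q[...,2]>105)&(q[...,2]<125)&(abs(q[...,1])<50)&(q[...,0]<75)&(q[...,0]>48);print("bar pts",m.sum())
E
```

```text
18.55 [-0.51202609 -0.22053675 -0.71841256] 38.442799412077555
scene 1 445 lean 20.9 x@z24 2.2
scene -1 583 lean 21.0 x@z24 1.8
scene y [-119.   116.4]
top edge 1 72 [ 61.   88.3 172.7] 179.3
top edge -1 84 [ 60.  -88.  172.6] 180.1
top 1 334 lean 20.8 x@z24 3.9
top -1 364 lean 20.7 x@z24 4.2
top y [-116.5  109.3]
top edge 1 76 [ 64.1  86.4 174.4] 182.8
top edge -1 81 [ 64.  -88.1 173.6] 183.9
bar pts 0
```

View pics/s5.png

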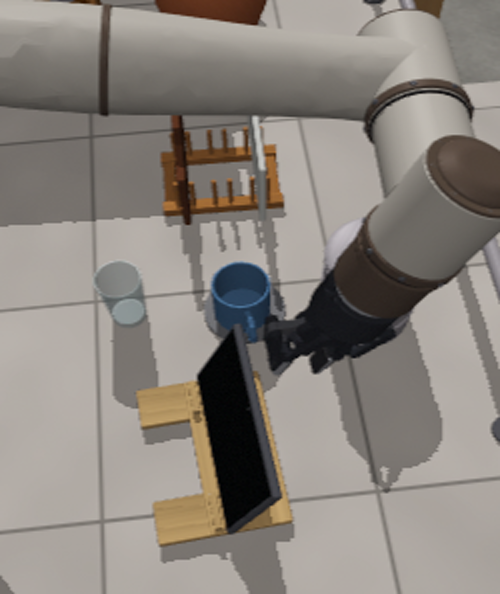

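The tablet stands on the stand, leaning back and square, with its edge within about 2 mm of the lips. Both boards are still in the rack and the gripper is clear.

```bash
python3 -c "
from bench import arm
print(arm.job_done())"
```

```text
the job is handed in; nothing more can be done
None
```

The prop was pushed to its stop first; the tablet now stands centred and square on the stand, screen to the front, its edge within about 2 mm of the lips and leaning back about 21°; both boards are still in the rack, nothing else was seen moved, and the job is handed in at about 19 s.

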